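# Clear the electronics bench into the parts rack

## Robot

A 7-joint arm with a two-finger parallel gripper is mounted at the origin on the work surface. World frame = base frame: x ahead of the robot, y to its left, z up, the work surface at z = 0. Lengths are in mm, angles in rad, forces in N, time in s.
With the tool pointing down it reaches from about 400 to 900 mm from the base axis. Payload 5.6 kg.
Tool frame: the origin (TCP) lies midway between the tips of the shut fingers; the grasp point (between the pads) lies 19 mm behind it; x points along the fingers, y is the direction in which the jaws open and shut, and the axes are right-handed (so a half turn about x gives the same grasp; the last joint's range is limited). The gripper opens to 92 mm and grips with 3 to 60 N. Pads are 20 mm wide; open, the fingers measure 128 mm over their backs; the gripper's body (75 mm by 189 mm) begins 69 mm behind the grasp point.
Start: joints at [-1.292, 0.468, -0.012, 1.603, 0.006, 1.071, -0.056], TCP at [205.62, 616.628, 214.592] pointing down, gripper open.
Joint ranges: [-2.53, 2.53], [-0.31, 2.02], [-1.57, 1.55], [0.28, 2.44], [-1.29, 4.43], [0.15, 1.84], [-2.92, 2.92]. Speed limits (rad/s): [2.57, 2.57, 3.14, 3.14, 3.14, 3.14, 3.14].

## Interface

Orientations are given as a rotation vector (axis times angle).
In Python, from cell import robot, grip, kin, viewer gives the robot as it stands. Calls block until the motion is done:
- robot.movep(position, orientation): joint-space move of the TCP to a pose.
- robot.servo_line(position, feed=150, rotation=None): straight line of the TCP; rotation=None keeps the orientation; feed is the mean speed in mm/s.
- robot.goto_joints(angles): joint-space move.
- grip(opening, newtons=None): opening from 0.0 (shut) to 1.0 (fully open); newtons is the grip in N (None keeps the last); returns when the fingers have stopped.
- robot.hold(seconds).
- kin.ik(position, orientation): joint angles nearest the present ones, or None.
- robot.observe(): the state.
- viewer.read_camera(name): name is "scene" or "side" or "wrist"; returns the picture (420x560x3 uint8, red, green, blue); there is no depth.
- viewer.camera_info(name): a dict with "camera_matrix" (3x3 intrinsics, pixels), "R" (3x3) and "t" (3): a world point X has camera coordinates R X + t. Camera axes: x right, y down, z forward; pixel columns grow to the right and rows downward; lengths in mm; the calibration is good to about 2 mm. The wrist camera is an equidistant fisheye: a pixel r from the principal point sees the ray r / f radians off the axis. A picture is of the moment at which its call begins: read the wrist's pose just before it. camera_info takes no time and is no camera call; for the wrist camera it gives the pose at the moment of the call.
A pose or a line that the arm cannot do raises robot.IKError and nothing moves.
- robot.job_done(): hands the job in, once; it reports no verdict.
Trained networks look in the newest picture that a camera, given by its name, has taken for a name from the list of things; names that differ only in an ending like _2 or _b are one class to them, and where a whole thing is asked for, a point or a joint stands for the part that bears it (a point fixed in the world has none). Each returns a list of dicts, best first, with "confidence" (0 to 1); they miss things now and then, are a little off and sometimes report something else, mostly with a low value. They report only what shows in the picture. A call takes as long as a camera call. They do not tell look-alikes from the thing itself.
- viewer.silhouettes(name, camera): "mask" (420x560 bool, what is visible of it).
- viewer.pinpoint(name, camera): "at" ([x, y, z] in mm, in the coordinates of the camera as it stood for that picture, good to about 4 mm: a listed point, or the origin of a listed thing).
The state is a dict: "t": time; "joints": joint angles; "joint_velocities": joint speeds; "joint_torque": joint torques, N m; "tcp_pos": TCP position; "tcp_rot": TCP orientation; "contact_force": force on the tool from outside, world axes, zero at the start; "wrist_torque": the same for the moment, N m; "grip_width": opening from 0.0 (shut) to 1.0 (fully open).
Only numpy, scipy, OpenCV 4.12 (cv2) and the standard library are available. Lean on these libraries where they do the work, as an engineer would, in place of code of your own. Each camera call takes 0.05 s, during which the arm holds its last target. There are 200 camera calls.

## Task

Swing the rack's keeper bar up and back out of the way, then sort every loose part on the bench (heat sinks, round knobs, brass spacers) into the bin that has a sample of the same kind glued on its front, each lying down inside the bin, clear below the bar. When all the parts are in, swing the keeper bar down again over the bins until it snaps home in its catch, and leave the multimeter, reel and tip-cleaner tin where they are.

Things in the scene. Friction and masses are not known exactly. Their poses are not given: they have to be found in the camera images.
- sink1: Finned aluminium heat sink, a block 44 (x) x 24 (y) x 28 mm (z), about 60 g; origin at the centre of its underside, z up. It may be absent (None).
- sink2: Finned aluminium heat sink, a block 44 (x) x 24 (y) x 28 mm (z), about 60 g; origin at the centre of its underside, z up. It may be absent (None).
- dial1: Round black plastic instrument knob, a disc 30 mm in diameter (axis z) and 20 mm high, about 25 g; origin at the centre of its underside, z up. It may be absent (None).
- dial2: Round black plastic instrument knob, a disc 30 mm in diameter (axis z) and 20 mm high, about 25 g; origin at the centre of its underside, z up. It may be absent (None).
- dial3: Round black plastic instrument knob, a disc 30 mm in diameter (axis z) and 20 mm high, about 25 g; origin at the centre of its underside, z up. It may be absent (None).
- spacer1: Brass threaded spacer, a slim hexagonal bar lying along its own x, 70 mm long and 14 x 14 mm thick (it does not roll), about 50 g; origin at the centre of its underside, z up. It may be absent (None).
- spacer2: Brass threaded spacer, a slim hexagonal bar lying along its own x, 70 mm long and 14 x 14 mm thick (it does not roll), about 50 g; origin at the centre of its underside, z up. It may be absent (None).
- spacer3: Brass threaded spacer, a slim hexagonal bar lying along its own x, 70 mm long and 14 x 14 mm thick (it does not roll), about 50 g; origin at the centre of its underside, z up. It may be absent (None).
- bin_sink: Fixed bin for heat sinks: of three like grey bins on the rack (in varying order), the one with a sample heat sink (44 mm long, 24 wide, 28 high) glued to the low ledge on its front. Outside 108 x 108 x 40 mm, walls and floor 4 mm; origin at the centre of its underside, 8 mm above the table; -x front, y along the row. The ledge reaches x = -88 mm; the sample stays below the rim.
- bin_dial: Fixed bin for round knobs: of three like grey bins on the rack (in varying order), the one with a sample round knob (30 mm across, 20 high) glued to the low ledge on its front. Outside 108 x 108 x 40 mm, walls and floor 4 mm; origin at the centre of its underside, 8 mm above the table; -x front, y along the row. The ledge reaches x = -88 mm; the sample stays below the rim.
- bin_spacer: Fixed bin for brass spacers: of three like grey bins on the rack (in varying order), the one with a sample brass spacer (70 mm long, 14 thick) glued to the low ledge on its front. Outside 108 x 108 x 40 mm, walls and floor 4 mm; origin at the centre of its underside, 8 mm above the table; -x front, y along the row. The ledge reaches x = -88 mm; the sample stays below the rim.
- rack: Fixed grey rack, base plate 200 (x) x 440 (y) x 8 mm, with the three bins in a row along its y, centres 114 mm apart, the middle one at the origin. Origin at table height, -x to the front (towards the robot). Hinge cheeks 76 mm high stand behind the ends of the row, a catch post 88 mm high at the +y end. It is turned a little about z.
- keeper (a joint): Keeper bar's angle, rad: 0 shut (bar level over the middle of the bins), growing as it swings up and back; 1.57 upright; stop at 2.1 (leaning back, clear of the bins). It stays where left; 1 to 2 N at the bar moves it. Shutting, a spring catch must be overcome from about 0.27 to 0.13 (up to 6 N at the bar), then it snaps to 0 and is held. Starts part-way down, not caught.
- keeper_grip (a point): Middle of the keeper bar, on its centre line: a round steel bar 12 mm thick, 360 mm long, parallel to the row of bins, carried at its ends by two 70 mm arms. The bar can be pinched here from above and turns within the pads as it swings. Shut, its centre is 68 mm above the table and its underside 50 mm above the bin floors: a part propped higher blocks it.
- keeper_hinge (a point): Middle of the keeper's hinge axis, 68 mm above the table, 65 mm behind the rack's origin (rack +x), behind the bins; the axis runs along the rack's y and the bar's centre line swings round it at a radius of 70 mm. Fixed.
- multimeter: Bystander: hand multimeter lying on its back, 150 (x) x 75 (y) x 34 mm, loose; origin under its centre. Leave it alone.
- solder_reel: Bystander: reel standing on its flange, 60 mm in diameter, 42 mm high, loose; origin under its centre. Leave it alone.
- tip_cleaner: Bystander: round tip-cleaner tin, 70 mm in diameter, 48 mm high, loose; origin under its centre. Leave it alone.
Things that resemble listed ones, but are neither listed nor needed, are in the scene too. What is shaped like the sink2 but red is not meant.

How it is judged:
By the outcome, as a careful person would: the job done as asked, in the order asked, and still so for the second after the job is handed in, with the robot touching nothing.
Of sink1, sink2, dial1, dial2, dial3, spacer1, spacer2, spacer3 only 6 to 8 are there at a start; the rules pass over those that are not, and their reading is None.
At some moment in a run one of sink1, sink2, dial1, dial2, dial3, spacer1, spacer2, spacer3 may be knocked a few centimetres aside while the robot is not near it.
Once in a run the grip may slacken for a moment while it holds something.
It also fails if it takes over 210 s, if anything falls off the work surface, if the arm or the gripper's body presses on something with over 40 N, if the wrist force passes 120 N, or if a joint passes its speed limit or range.

## Working session

There is one attempt and no reset: what is moved stays moved. The work goes in short steps, each a Python script; the robot and the scene stay as the last script left them, time stands still between calls to the robot, and variables do not carry over. Pictures are saved under pics/ and viewed, about 12 in all and at most 16, crops included, and the job is handed in when it is done.

```bash
ls; mkdir -p pics
python3 - <<'E'
from cell import robot, grip, kin, viewer
import cv2,numpy as np
s=robot.observe(); print(s)
for n in ("scene","side","wrist"):
    i=viewer.camera_info(n); print(n,i)
    im=viewer.read_camera(n); cv2.imwrite(f"pics/a_{n}.png",im[:,:,::-1])
a=cv2.imread("pics/a_scene.png");b=cv2.imread("pics/a_side.png")
cv2.imwrite("pics/a_scene_up.png",cv2.resize(a,(800,600),interpolation=cv2.INTER_CUBIC))
cv2.imwrite("pics/a_side_up.png",cv2.resize(b,(800,600),interpolation=cv2.INTER_CUBIC))
E
```

```text
pics
{'t': 0.0, 'joints': array([-1.29201128,  0.46836196, -0.01163361,  1.60359733,  0.00600478,
        1.07138913, -0.05628301]), 'joint_velocities': array([ 5.66400580e-04, -4.17638530e-04,  1.47580602e-03,  3.40469661e-04,
       -7.81163345e-05,  1.37936820e-03,  8.20700723e-04]), 'joint_torque': array([ 3.65761671e-04, -5.20560873e+01, -1.23688759e-02, -2.43758798e+01,
       -5.67509502e-02,  1.69231463e-02,  1.46552243e-04]), 'tcp_pos': array([205.43890108, 616.08156875, 213.66111517]), 'tcp_rot': array([ 0.25120124,  1.5561674 , -0.25390175]), 'contact_force': array([-0.12348903,  0.28035787,  0.47065283]), 'wrist_torque': array([ 0.05729249,  0.0035359 , -0.01187611]), 'grip_width': 1.0000071101721186}
scene {'camera_matrix': array([[387.38012812,   0.        , 280.37622502],
       [  0.        , 387.38012812, 209.96384753],
       [  0.        ,   0.        ,   1.        ]]), 'R': array([[ 0.17535726,  0.98441343,  0.01341764],
       [ 0.63474256, -0.10263009, -0.76587789],
       [-0.75256343,  0.142819  , -0.64284603]]), 't': array([ -61.75718371, -313.62327139, 1372.92333238])}
side {'camera_matrix': array([[448.06858613,   0.        , 277.86712511],
       [  0.        , 448.06858613, 206.36449789],
       [  0.        ,   0.        ,   1.        ]]), 'R': array([[ 0.95161491, -0.30705823,  0.01201249],
       [-0.20407746, -0.66072304, -0.72235549],
       [ 0.22974213,  0.68495278, -0.69141756]]), 't': array([-534.91590174,  133.9237863 , 1033.8571814 ])}
wrist {'camera_matrix': array([[325.1922621 ,   0.        , 279.09226507],
       [  0.        , 325.1922621 , 208.39983635],
       [  0.        ,   0.        ,   1.        ]]), 'R': array([[ 0.31588208,  0.94879606, -0.00213269],
       [ 0.91145392, -0.30282383,  0.27847707],
       [ 0.26357212, -0.08990977, -0.96044051]]), 't': array([-649.13322306,  -31.7402585 ,  392.41153143])}
```

View pics/a_scene_up.png

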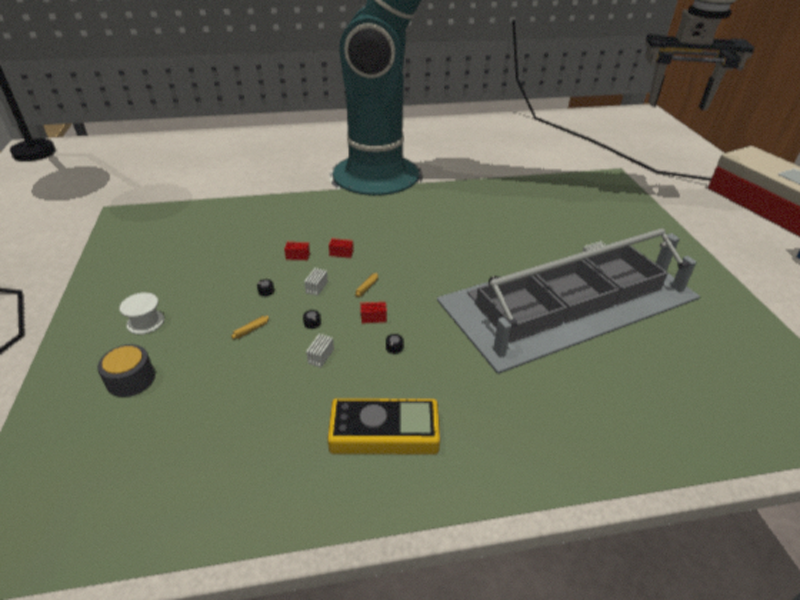

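View pics/a_side_up.png

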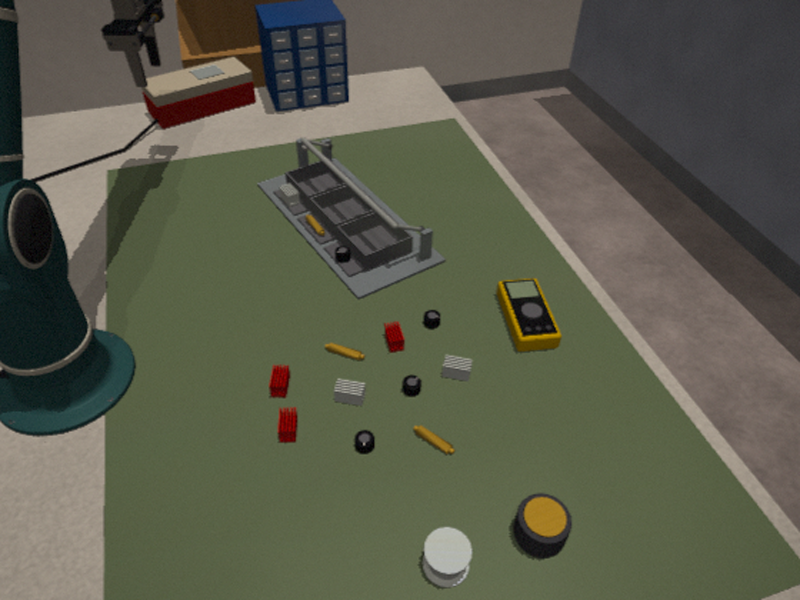

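```bash
cat > h.py <<'E'
from cell import robot, grip, kin, viewer
import cv2, numpy as np
from scipy.optimize import minimize
from scipy.spatial.transform import Rotation as Rt
def box(a,b,c,z0=0): return np.array([[x*a/2,y*b/2,z0+z*c] for x in(-1,1) for y in(-1,1) for z in(0,1)])
def cyl(d,h): 
    t=np.linspace(0,2*np.pi,24,endpoint=False); return np.vstack([np.c_[d/2*np.cos(t),d/2*np.sin(t),0*t+z] for z in(0,h)])
t6=np.arange(6)*np.pi/3+np.pi/6
SH={'sink':box(44,24,28),'dial':cyl(30,20),'spacer':box(70,14,14)}
def proj(cam,P):
    i=viewer.camera_info(cam); p=(i['R']@np.atleast_2d(P).T).T+i['t']; q=(i['camera_matrix']@p.T).T
    return q[:,:2]/q[:,2:]
def place(P,x,y,a,z=0):
    c,s=np.cos(a),np.sin(a); return np.c_[c*P[:,0]-s*P[:,1]+x, s*P[:,0]+c*P[:,1]+y, P[:,2]+z]
def toworld(cam,at):
    i=viewer.camera_info(cam); return i['R'].T@(np.asarray(at)-i['t'])
def hullmask(cam,P,S=4):
    m=np.zeros((420*S//1,560*S),np.uint8); h=cv2.convexHull(np.round(((proj(cam,P)+.5)*S)*16).astype(np.int32))
    cv2.fillConvexPoly(m,h,255,shift=4); return cv2.resize(m,(560,420),interpolation=cv2.INTER_AREA)/255.
def fit(P,masks,x,y,yaws,z=0):
    "masks {cam:mask}; best x,y,yaw by IoU"
    def cost(v):
        return sum(1-np.minimum(h,m).sum()/np.maximum(h,m).sum() for c,m in masks.items() for h in [hullmask(c,place(P,v[0],v[1],v[2],z),2)])/len(masks)
    best=None
    for a in yaws:
        r=minimize(cost,[x,y,a],method='Nelder-Mead',options=dict(initial_simplex=[[x,y,a],[x+6,y,a],[x,y+6,a],[x,y,a+.3]],maxfev=90,xatol=.1,fatol=1e-3))
        if best is None or r.fun<best.fun: best=r
    return best.x,best.fun
def find(kind,cams=('scene','side')):
    "detections per cam; must have called read_camera"
    out=[]
    for c in cams:
        for d in viewer.pinpoint(kind+'1',c): 
            w=toworld(c,d['at']); out.append((c,round(d['confidence'],2),w.round(0)))
    return out
E
python3 - <<'E'
from h import *
for c in('scene','side'): viewer.read_camera(c)
for k in('sink','dial','spacer'):
    print(k); [print('  ',*d) for d in find(k)]
for n in('bin_sink','bin_dial','bin_spacer','rack','keeper_grip','keeper_hinge','multimeter','solder_reel','tip_cleaner'):
    for c in('scene','side'):
        print(n,c,[(round(d['confidence'],2),toworld(c,d['at']).round(0)) for d in viewer.pinpoint(n,c)])
import pickle
M={}
for k in('sink','dial','spacer'):
    for c in('scene','side'):
        M[k,c]=[d['mask'] for d in viewer.silhouettes(k+'1',c)]
        print(k,c,[(int(m.sum()),np.argwhere(m).mean(0).round(0)[::-1]) for m in M[k,c]])
M['rack','scene']=[d['mask'] for d in viewer.silhouettes('rack','scene')]
M['rack','side']=[d['mask'] for d in viewer.silhouettes('rack','side')]
pickle.dump(M,open('M.pkl','wb'))
E
```

```text
sink
   scene 0.76 [ 327. -116.   -1.]
   scene 0.72 [ 324. -200.    2.]
   scene 0.67 [530. -82.   0.]
   scene 0.54 [ 606. -178.    1.]
   scene 0.49 [ 426. -177.    3.]
   scene 0.38 [598. 292.  64.]
   side 0.73 [530. -81.  -4.]
   side 0.71 [ 425. -173.   -2.]
   side 0.67 [ 333. -118.    2.]
   side 0.56 [ 324. -205.   -1.]
   side 0.5 [ 610. -175.    1.]
dial
   scene 0.58 [509. 388.   9.]
   scene 0.5 [609. -59.   1.]
   scene 0.49 [ 525. -186.    3.]
   scene 0.43 [ 428. -264.   -0.]
   scene 0.29 [535. 278.  -1.]
   side 0.55 [ 430. -262.   -3.]
   side 0.54 [607. -55.  -4.]
   side 0.51 [ 524. -186.   -1.]
   side 0.31 [ 426. -173.   -1.]
spacer
   scene 0.53 [ 527. -288.    4.]
   scene 0.49 [447. -84.   4.]
   side 0.51 [ 522. -288.    0.]
   side 0.43 [444. -83.  -0.]
bin_sink scene [(0.8, array([509., 386.,  10.]))]
bin_sink side [(0.76, array([508., 390.,   3.])), (0.33, array([ 428., -261.,   -7.]))]
bin_dial scene [(0.71, array([571., 167.,  10.]))]
bin_dial side [(0.7, array([573., 169.,   7.]))]
bin_spacer scene [(0.75, array([537., 275.,   8.]))]
bin_spacer side 
[... 776 characters left out ...]
, (0.75, array([ 528., -291.,    4.]))]
tip_cleaner side [(0.59, array([ 607., -465.,   -2.]))]
sink scene [(322, array([224., 245.])), (197, array([239., 173.])), (214, array([208., 175.])), (217, array([221., 196.])), (268, array([261., 218.]))]
sink side [(290, array([201., 298.])), (203, array([276., 237.])), (273, array([319., 257.])), (317, array([244., 274.])), (253, array([195., 267.]))]
dial scene [(168, array([218., 223.])), (146, array([276., 240.]))]
dial side [(124, array([301., 223.])), (185, array([255., 309.])), (170, array([287., 270.])), (283, array([319., 257.]))]
spacer scene [(175, array([174., 229.]))]
spacer side [(160, array([241., 246.])), (196, array([303., 308.]))]
```

Run:
```python
from h import *
import pickle
M=pickle.load(open('M.pkl','rb'))
def near(k,c,xy):
    p=proj(c,[*xy,10])[0]; L=[m for m in M[k,c] if np.hypot(*(np.argwhere(m).mean(0)[::-1]-p))<8]
    return L[0] if L else None
for k,xy in(('sink',(426,-175)),('sink',(608,-177)),('spacer',(525,-288)),('spacer',(446,-84)),('dial',(608,-57)),('dial',(525,-186)),('dial',(429,-263))):
    m={c:near(k,c,xy) for c in('scene','side')}; m={c:v for c,v in m.items() if v is not None}
    print(k,xy,list(m),fit(SH[k],m,*xy,[0] if k=='dial' else np.arange(4)*np.pi/4) if m else None)
for c in('scene','side'): print(c,proj(c,[[426,-175,14],[608,-177,14],[327,-117,14],[324,-202,14],[530,-82,14]]).round(0).tolist())
im=cv2.imread('pics/a_side.png')[130:330,170:350]; cv2.imwrite('pics/b.png',cv2.resize(im,None,fx=3,fy=3,interpolation=cv2.INTER_CUBIC))
```

```text
sink (426, -175) ['scene', 'side'] (array([ 425.38398305, -171.94400292,    2.75137766]), np.float64(0.10774138880106054))
sink (608, -177) ['scene', 'side'] (array([ 605.1203473 , -176.44160806,    2.63448804]), np.float64(0.10529709228811945))
spacer (525, -288) ['scene', 'side'] (array([ 522.14727762, -288.62353093,    2.1284864 ]), np.float64(0.35139447597621454))
spacer (446, -84) ['side'] (array([439.40771991, -79.73628896,   2.31843926]), np.float64(0.354028473713513))
dial (608, -57) ['scene', 'side'] (array([ 6.05697754e+02, -5.51721825e+01,  1.35844219e-01]), np.float64(0.19207169556410664))
dial (525, -186) ['scene', 'side'] (array([ 5.23919960e+02, -1.85682938e+02,  2.68818441e-01]), np.float64(0.10111986073340834))
dial (429, -263) ['side'] (array([ 4.24700216e+02, -2.65967747e+02,  4.83438708e-02]), np.float64(0.16678441485040085))
scene [[220.0, 196.0], [224.0, 245.0], [238.0, 173.0], [208.0, 175.0], [260.0, 218.0]]
side [[244.0, 275.0], [320.0, 257.0], [195.0, 265.0], [201.0, 296.0], [276.0, 235.0]]
```

View pics/b.png

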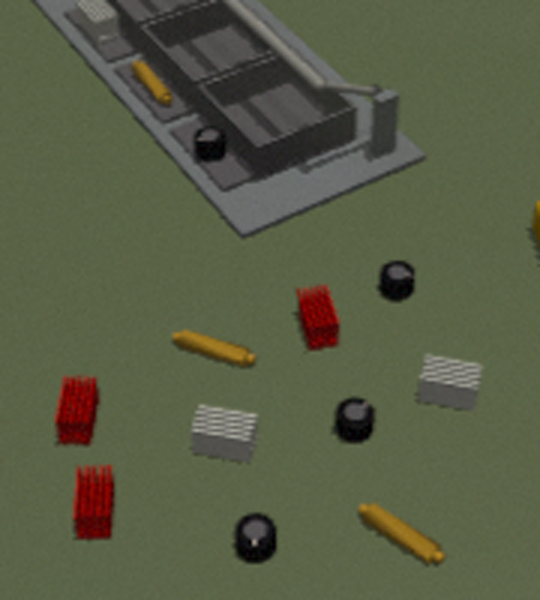

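```bash
cat >> h.py <<'E'
RX,RY,RA=538.,276.7,0.28
def rk(x,y,z=0):
    c,s=np.cos(RA),np.sin(RA); return np.array([RX+c*x-s*y,RY+s*x+c*y,z])
def rot(a):
    "tool down, jaws opening along angle a (mod pi); choice with comfortable last joint"
    return Rt.from_matrix(np.array([[0,np.cos(a),np.sin(a)],[0,np.sin(a),-np.cos(a)],[-1,0,0]])).as_rotvec()
def best(a,p):
    c=[]
    for k in(0,1):
        q=kin.ik(p,rot(a+k*np.pi))
        if q is not None: c.append((abs(q[6]),k))
    return rot(a+min(c)[1]*np.pi)
def st(msg=''):
    s=robot.observe(); print(msg,'t',round(s['t'],1),'tcp',s['tcp_pos'].round(0),'F',s['contact_force'].round(1),'w',round(s['grip_width']*92,1)); return s
def ground(cam,mask,z):
    i=viewer.camera_info(cam); uv=np.argwhere(mask)[:,::-1]
    d=(np.linalg.inv(i['camera_matrix'])@np.c_[uv,np.ones(len(uv))].T).T@i['R']; C=-i['R'].T@i['t']
    return (C+d*((z-C[2])/d[:,2])[:,None])[:,:2]
def axis(P):
    w,v=np.linalg.eigh(np.cov(P.T)); return np.arctan2(v[1,1],v[0,1])%np.pi, np.sqrt(w)
def bar(a,dz=0): return rk(65-70*np.cos(a),0,68+70*np.sin(a)+dz)
E
cat > k1.py <<'E'
from h import *
import pickle
M=pickle.load(open('M.pkl','rb'))
for c in('scene','side'):
    for m in M['spacer',c]: P=ground(c,m,7); print(c,P.mean(0).round(0),axis(P))
D=-9 # TCP below bar centre
a0=0.50
p=bar(a0,D); R=best(RA,p); print(kin.ik(p,R))
up=p+[0,0,90]
robot.movep(up,R); st('above'); grip(0.6); robot.servo_line(p,feed=120); st('down')
grip(0.0,15); st('pinched')
for a in np.arange(a0+.1,2.11,.1):
    robot.servo_line(bar(min(a,2.08),D),feed=90)
st('swung')
E
python3 k1.py
```

```text
scene [ 527. -291.] (np.float64(2.200220259147732), array([ 6.58156791, 18.14464183]))
side [442. -84.] (np.float64(2.4382718533491436), array([ 5.45142044, 18.03019554]))
side [ 524. -291.] (np.float64(2.177904787960388), array([ 4.59141503, 18.47410201]))
[-0.75966315  0.55316712  0.30654518  1.81608917 -0.22158214  0.80581579
 -0.06182246]
above t 3.6 tcp [541. 280. 182.] F [-0.4  1.  -0.4] w 92.1
down t 5.2 tcp [542. 278.  93.] F [1.1 0.4 0.1] w 55.4
pinched t 5.9 tcp [542. 278.  93.] F [ 1.9  1.2 -0.7] w 11.3
swung t 9.9 tcp [633. 304. 120.] F [ 0.4 -3.  -0.7] w 11.5
```

```bash
cat > p.py <<'E'
from h import *
BIN={'sink':114,'spacer':0,'dial':-114}; W={'sink':24,'dial':30,'spacer':14}
DECOY=np.array([[327,-117],[324,-202],[530,-82]])
def look(kind,xy):
    xy=np.array(xy,float); pts=[];masks={}
    for c in('scene','side'):
        viewer.read_camera(c)
        ok=[w for d in viewer.pinpoint(kind+'1',c) for w in[toworld(c,d['at'])] if abs(w[2])<15 and np.hypot(*(w[:2]-xy))<65 and (kind!='sink' or np.hypot(*(DECOY-w[:2]).T).min()>20)]
        if ok:
            w=min(ok,key=lambda w:np.hypot(*(w[:2]-xy))); pts.append(w[:2])
        q=pts[-1] if pts else xy; px=proj(c,[*q,8])[0]
        ms=[d['mask'] for d in viewer.silhouettes(kind+'1',c) if d['mask'].any() and np.hypot(*(np.argwhere(d['mask']).mean(0)[::-1]-px))<9]
        if ms: masks[c]=ms[0]
    est=np.mean(pts,0) if pts else xy; yaw=None; f=None
    if masks:
        if kind=='spacer':
            G=[ground(c,m,7) for c,m in masks.items()]; A=[axis(g) for g in G]; print('axes',A)
            v=np.mean([np.exp(2j*a) for a,_ in A]); yaw=np.angle(v)/2; est=(est+np.mean([g.mean(0) for g in G],0))/2
        else:
            r,f=fit(SH[kind],masks,*est,[0] if kind=='dial' else np.arange(4)*np.pi/4)
            yaw=r[2]; est=(est+r[:2])/2 if f<.25 else est
    print(kind,'pts',[p.round(0) for p in pts],list(masks),'est',est.round(1),'yaw',yaw,'fit',f)
    if not pts or np.ptp([*pts,est],0).max()>15 or (yaw is None and kind!='dial'): raise SystemExit('unsure')
    return est,yaw
def job(kind,xy,bx,by,drop=3,ztip=5):
    est,yaw=look(kind,xy)
    if kind=='dial': yaw=RA          # round: pick with the jaws as they will be when placing
    a=yaw+np.pi/2; p=np.array([*est,ztip]); R=best(a,p)
    robot.movep(p+[0,0,115],R); grip((W[kind]+28)/92); robot.servo_line(p,feed=160)
    grip(0.0,25); w=st('grip')['grip_width']*92
    robot.servo_line(p+[0,0,130],feed=200)
    w2=st('lift')['grip_width']*92
    if not W[kind]-5<w2<W[kind]+5: raise SystemExit('bad grasp')
    q=rk(bx,BIN[kind]+by,12+ztip+drop); R2=best(RA+np.pi/2,q)
    robot.movep([q[0],q[1],ztip+130],R2)
    w3=st('over bin')['grip_width']*92
    if not W[kind]-5<w3<W[kind]+5: raise SystemExit('lost')
    robot.servo_line(q,feed=150); st('at place')
    grip((w3+8)/92); robot.servo_line([q[0],q[1],ztip+130],feed=200); st('done')
E
python3 - <<'E'
from p import *
robot.hold(.1); grip(0.35); s=st('open')
robot.servo_line(s['tcp_pos']+[0,0,70],feed=150); robot.servo_line(rk(-60,-60,190),feed=200)
viewer.read_camera('side'); print([(toworld('side',d['at']).round(0),d['confidence']) for d in viewer.pinpoint('keeper_grip','side')], bar(2.1))
job('dial',(608,-57),27,10)
for c in('side',):
    im=viewer.read_camera(c); cv2.imwrite('pics/c.png',cv2.resize(im[60:330,160:420,::-1],None,fx=2.2,fy=2.2))
E
```

```text
open t 10.5 tcp [633. 305. 120.] F [-0.5  1.2  0.3] w 32.3
[(array([635., 303., 127.]), 0.69)] [634.43156009 304.42931224 128.42465567]
dial pts [array([611., -61.]), array([605., -56.])] ['scene', 'side'] est [606.8 -57.4] yaw 0.2815748364667273 fit 0.13581811828398788
grip t 15.6 tcp [607. -57.   5.] F [-0.9  0.4  4.3] w 29.1
lift t 16.4 tcp [606. -57. 134.] F [-0.6 -0.1 -0.6] w 29.1
over bin t 17.4 tcp [593. 182. 135.] F [ 0.9 -0.9 -0.1] w 29.2
at place t 18.3 tcp [594. 184.  21.] F [-0.1 -0.1 -1. ] w 29.1
done t 19.3 tcp [592. 184. 134.] F [-0.5 -0.1  0.3] w 37.1
```

View pics/c.png

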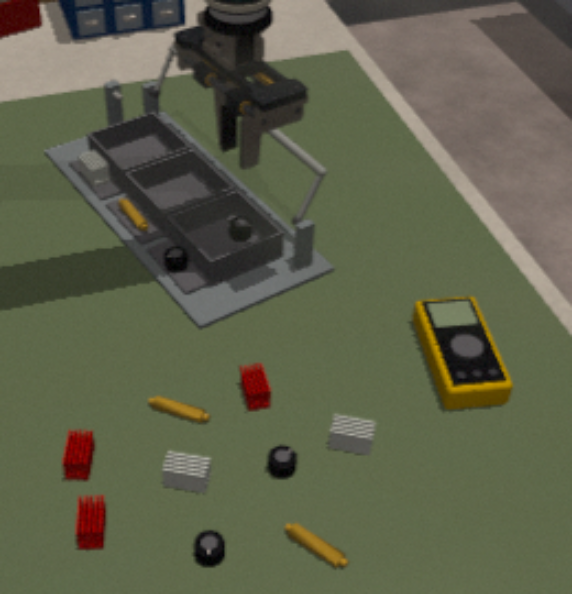

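The keeper bar leans back, and dial 1 lies in the knob bin (crop pixel 240,228). Next come the other parts.

Run:
```python
from p import *
job('dial',(525,-186),-2,-10)
job('dial',(429,-263),-31,10)
job('sink',(426,-174),23,-5)
job('sink',(606,-176),-25,5)
```

```text
dial pts [array([ 526., -185.]), array([ 527., -187.])] ['side'] est [ 525.6 -186.2] yaw 0.07113723650227194 fit 0.18526970954356836
grip t 23.0 tcp [ 526. -186.    5.] F [-0.7  0.1  4.3] w 29.6
lift t 23.8 tcp [ 525. -186.  134.] F [ 0.9  0.4 -1. ] w 28.9
over bin t 25.1 tcp [571. 155. 135.] F [-0.   0.6 -0.3] w 29.3
at place t 26.0 tcp [571. 157.  21.] F [-1.  -0.1 -0.5] w 29.2
done t 27.1 tcp [570. 157. 134.] F [-0.8 -0.7 -0.6] w 37.4
dial pts [array([ 425., -263.]), array([ 427., -260.])] ['side'] est [ 425.1 -264. ] yaw 0.1043749313315587 fit 0.0787841945288752
grip t 30.9 tcp [ 425. -264.    5.] F [0.6 0.9 5.6] w 29.2
lift t 31.7 tcp [ 425. -263.  134.] F [-0.  -0.4 -0.3] w 28.9
over bin t 33.3 tcp [537. 166. 135.] F [-0.6 -0.4  0.1] w 29.0
at place t 34.2 tcp [538. 168.  21.] F [0.1 0.4 0. ] w 29.5
done t 35.3 tcp [536. 168. 134.] F [0.6 0.2 0. ] w 36.9
sink pts [array([ 430., -173.]), array([ 423., -170.])] ['scene', 'side'] est [ 426.3 -172.2] yaw -0.45618637521449745 fit 0.13226247066324798
grip t 38.8 tcp [ 427. -172.    5.] F [-0.6  0.4  6.2] w 24.0
lift t 39.6 tcp [ 426. -172.  134.] F [-0.2  0.  -0.4] w 23.7
over bin t 41.6 tcp [530. 386. 134.] F [ 0.1 -0.5 -1.1] w 23.9
at place t 42.5 tcp [530. 388.  21.] F [-0.2  0.2 -0.8] w 23.8
done t 43.6 tcp [530. 387. 134.] F [ 0.1 -1.  -0.9] w 32.1
sink pts [array([ 608., -178.]), array([ 608., -179.])] ['scene', 'side'] est [ 607.1 -178. ] yaw 2.6245169619418807 fit 0.14862739965614558
grip t 47.8 tcp [ 607. -178.    6.] F [-1.1  0.6  3.5] w 23.6
lift t 48.6 tcp [ 606. -178.  134.] F [ 0.4 -0.5 -0.2] w 24.2
over bin t 50.7 tcp [482. 383. 135.] F [ 0.2 -0.4 -1.7] w 23.9
at place t 51.6 tcp [481. 385.  21.] F [-0.4  1.1  0.1] w 24.0
done t 52.7 tcp [481. 383. 134.] F [-0.7  0.6 -0.2] w 31.7
```

Run:
```python
from p import *
job('spacer',(525,-290),0,-19)
job('spacer',(443,-83),0,18,drop=11)
robot.movep([420,-100,260],best(RA+np.pi/2,[420,-100,260])); st()
for c in('side','scene'):
    im=viewer.read_camera(c); cv2.imwrite(f'pics/d_{c}.png',im[:,:,::-1])
im=cv2.imread('pics/d_side.png')
cv2.imwrite('pics/d1.png',cv2.resize(im[80:240,170:350],None,fx=3.5,fy=3.5,interpolation=cv2.INTER_CUBIC))
cv2.imwrite('pics/d2.png',cv2.resize(im,(800,600)))
```

```text
axes [(np.float64(2.213128418389288), array([ 5.29206252, 18.396292  ])), (np.float64(2.1595566124199186), array([ 4.79920056, 18.65964838]))]
spacer pts [array([ 527., -293.]), array([ 522., -288.])] ['scene', 'side'] est [ 524.9 -290.7] yaw -0.95525013818519 fit None
grip t 57.1 tcp [ 525. -291.    6.] F [-1.4  0.4  3.5] w 13.6
lift t 57.9 tcp [ 524. -291.  134.] F [ 0.2  0.6 -1. ] w 13.4
over bin t 59.9 tcp [544. 257. 135.] F [ 0.4  0.3 -0. ] w 13.7
at place t 60.8 tcp [544. 259.  21.] F [-0.   0.1 -0.8] w 14.1
done t 61.9 tcp [543. 258. 134.] F [ 0.3  0.6 -0.5] w 22.2
axes [(np.float64(2.5157830262560337), array([ 5.3083745 , 19.64483856])), (np.float64(2.4359498131729507), array([ 6.14853706, 18.48222755]))]
spacer pts [array([446., -82.]), array([444., -83.])] ['scene', 'side'] est [442.3 -81.7] yaw -0.665726233875301 fit None
grip t 65.4 tcp [443. -82.   5.] F [0.6 0.1 4.5] w 13.8
lift t 66.2 tcp [441. -82. 134.] F [ 0.   0.4 -0.3] w 13.9
over bin t 67.6 tcp [534. 292. 135.] F [ 0.4  1.  -1.1] w 13.6
at place t 68.5 tcp [534. 295.  29.] F [-1.2  0.4 -0.2] w 13.5
done t 69.5 tcp [533. 293. 134.] F [ 0.3 -0.1 -0.3] w 21.5
 t 71.2 tcp [420. -99. 260.] F [-0.2  0.6 -0.4] w 21.7
```

View pics/d1.png

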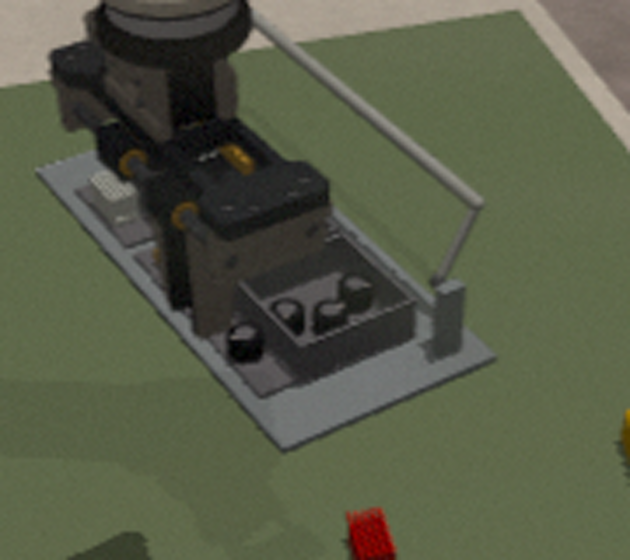

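View pics/d2.png

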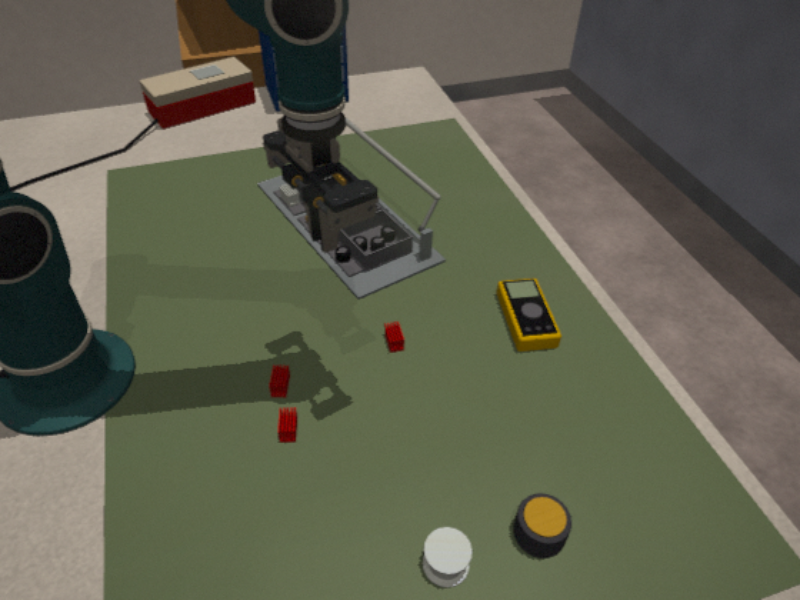

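The three knobs are in their bin and only the red look-alikes remain on the mat. The arm hides the other two bins, so I'll look at those with the wrist camera.

Run:
```python
from h import *
p=rk(-60,0,300); robot.movep(p,best(RA,p)); st()
im=viewer.read_camera('wrist'); cv2.imwrite('pics/e.png',cv2.resize(im[:,:,::-1],(800,600),interpolation=cv2.INTER_CUBIC))
```

```text
t 72.6 tcp [481. 259. 300.] F [-0.6  0.6  0. ] w 21.7
```

View pics/e.png

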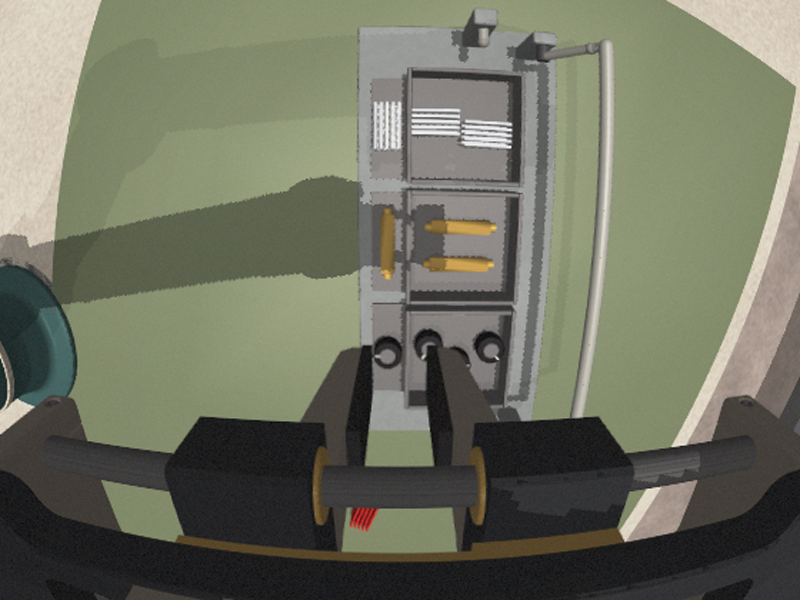

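Run:
```python
from h import *
D=-9; a0=2.09; p=bar(a0,D); R=best(RA,p)
robot.movep(p+[0,0,80],R); grip(0.45); robot.servo_line(p,feed=120); st('down')
grip(0.0,30); s=st('pinched')
assert 9<s['grip_width']*92<15
for a in np.arange(a0-.1,-.001,-.1):
    robot.servo_line(bar(max(a,0),D),feed=80)
    if a<.45: st(f'{a:.2f}')
robot.servo_line(bar(0,D),feed=40); robot.hold(.3); st('shut')
grip(0.4); robot.servo_line(bar(0,70),feed=120); robot.servo_line(rk(-60,0,300),feed=200)
st()
im=viewer.read_camera('wrist'); cv2.imwrite('pics/f.png',cv2.resize(im[:,:,::-1],(800,600),interpolation=cv2.INTER_CUBIC))
i=viewer.camera_info('wrist'); print('wrist',[(i['R'].T@(d['at']-i['t'])).round(0) for d in viewer.pinpoint('keeper_grip','wrist')],bar(0))
```

```text
down t 74.7 tcp [634. 304. 120.] F [-0.7 -0.3 -0.3] w 41.6
pinched t 75.3 tcp [634. 304. 120.] F [-1.   0.7  1.1] w 11.1
0.39 t 79.6 tcp [539. 277.  85.] F [ 4.3  5.1 -0.1] w 11.2
0.29 t 79.8 tcp [536. 276.  78.] F [ 4.1  5.3 -1.5] w 11.0
0.19 t 80.1 tcp [535. 276.  72.] F [4.7 5.  0.3] w 10.5
0.09 t 80.3 tcp [534. 276.  65.] F [ 4.1  5.4 -0.6] w 11.3
shut t 80.9 tcp [534. 276.  58.] F [ 4.7  5.4 -0.9] w 10.9
 t 83.3 tcp [480. 260. 299.] F [-0.  -0.1 -0.4] w 36.9
wrist [array([532., 278.,  71.]), array([527., 390.,  13.]), array([599., 296.,  71.])] [533.19472281 275.31822176  68.        ]
```

View pics/f.png

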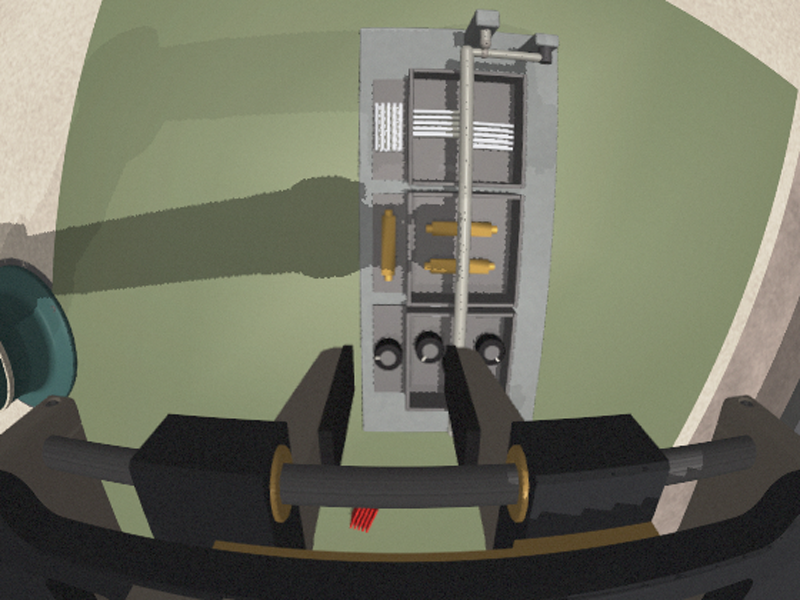

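Run:
```python
from h import *
grip(0.0,15); q=bar(0); s=robot.observe()
robot.servo_line([q[0],q[1],95],feed=150)
z=84
while z>70:
    robot.servo_line([q[0],q[1],z],feed=30); robot.hold(.1); s=robot.observe(); F=s['contact_force'][2]
    if z<=78 or F>2: print(z,s['tcp_pos'][2].round(1),F.round(1))
    if F>11: break
    z-=1
robot.servo_line([q[0],q[1],160],feed=120)
p=np.array([400,-200,350]); robot.movep(p,best(0,p)); robot.hold(.5); st()
for c in('scene','side'):
    im=viewer.read_camera(c); cv2.imwrite(f'pics/g_{c}.png',im[:,:,::-1])
    for n in('keeper_grip','multimeter','solder_reel','tip_cleaner'): print(c,n,[toworld(c,d['at']).round(0) for d in viewer.pinpoint(n,c) if d['confidence']>.5])
cv2.imwrite('pics/g.png',cv2.resize(cv2.imread('pics/g_scene.png'),(800,600)))
```

```text
78 78.0 1.1
77 77.0 0.5
76 76.0 -0.5
75 75.0 -0.6
74 74.3 4.2
73 74.1 10.6
72 73.9 17.5
 t 93.7 tcp [ 400. -200.  350.] F [-0.  -0.3  0.2] w 0.4
scene keeper_grip [array([538., 277.,  69.])]
scene multimeter [array([772., -98.,  -1.])]
scene solder_reel [array([ 474., -467.,    2.])]
scene tip_cleaner [array([ 611., -468.,    0.])]
side keeper_grip [array([536., 278.,  67.])]
side multimeter []
side solder_reel [array([ 476., -466.,    2.])]
side tip_cleaner [array([ 612., -464.,   -3.])]
```

View pics/g.png

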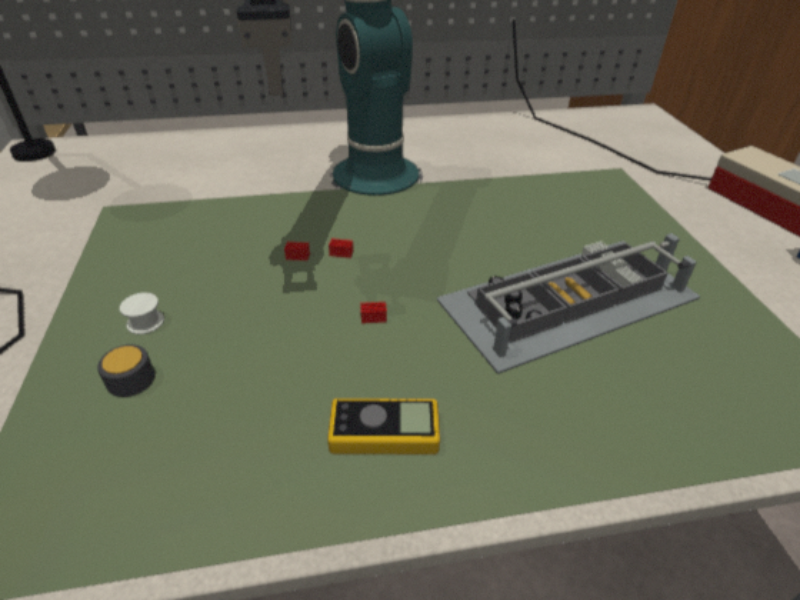

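```bash
python3 -c "
from cell import robot
print(robot.job_done())"
```

```text
the job is handed in; nothing more can be done
None
```

The job is done and handed in at about 94 s of the 210 s allowed. I swung the keeper bar up and back, sorted the 7 parts present into their bins, then swung the bar down into its catch.

- **Parts:** there were 3 knobs, 2 grey heat sinks and 2 brass spacers. The third spacer was absent, and I left the three red heat-sink look-alikes where they were. No grasp failed and nothing was dropped.
- **Bins:** the wrist picture shows the sinks and spacers lying flat. It showed only two of the three knobs clearly, because a finger hid the third; an earlier side picture shows all three in the bin.
- **Keeper bar:** I pressed lightly on it with the closed fingertips and met it at 74 mm, which is the height of its top when fully shut. The networks put its centre at 67–69 mm, against 68 mm expected. I never saw the catch's force peak in the readings, so this height check is the evidence that it is home.
- **Bystanders:** the multimeter, reel and tin are within about 5 mm of where they started, which is within the network's error. In the last check the side camera's network missed the multimeter, but the scene camera found it in place.

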